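Stack the drained glass plates under the steel bar

TASK

Clear the way first: stand the squat white jar from in front of the draining rack, and lay the steel bar from the stacking block, on the black rubber mat. Then slide each glass plate forward until it overhangs the rack's open front edge, grip it there, and stack all the plates squarely on the block, long sides along the block and centred on it. Last, lay the bar back on top of the stack, centred and along it, leaving the jar standing on the mat and the other things on the bench where they are.

Things in the scene. Friction and masses are not known exactly. Their poses are not given: they have to be found in the camera images.
- rack: fixed grey draining rack: slab 165 mm deep (its x), 276 mm wide (its y). Origin at the centre of its underside. Four smooth lanes run along x, floors 45 mm above the bench, centres at y = -99, -33, 33, 99 mm, each 54 mm wide between ribs 12 mm wide that rise 8 mm above the floor (3 mm above a plate), so fingers do not fit beside a plate there. A rib of that height, 6 mm thick, closes the rear (+x)
- rack_lip (a point): middle of the top edge of the rack's open front (-x side, x = -82.5 mm of the rack, 45 mm above the bench); axes as the rack's. Below it is a sheer drop to the bench. A plate slid out along its lane overhangs here and can be gripped by its two long sides; it tips off if more than half its length overhangs
- plate_a: one of three or four identical pale greenish frosted glass plates, 120 x 50 x 5 mm, 75 g, smooth (absent in some runs). Origin at the centre of the glass; x along its 120 mm length, y along its 50 mm width, z through its thickness. It starts flat on the floor of a lane of the rack, long side along the lane
- plate_b: one of three or four identical pale greenish frosted glass plates, 120 x 50 x 5 mm, 75 g, smooth (absent in some runs). Origin at the centre of the glass; x along its 120 mm length, y along its 50 mm width, z through its thickness. It starts flat on the floor of a lane of the rack, long side along the lane
- plate_c: one of three or four identical pale greenish frosted glass plates, 120 x 50 x 5 mm, 75 g, smooth (absent in some runs). Origin at the centre of the glass; x along its 120 mm length, y along its 50 mm width, z through its thickness. It starts flat on the floor of a lane of the rack, long side along the lane
- plate_d: one of three or four identical pale greenish frosted glass plates, 120 x 50 x 5 mm, 75 g, smooth (absent in some runs). Origin at the centre of the glass; x along its 120 mm length, y along its 50 mm width, z through its thickness. It starts flat on the floor of a lane of the rack, long side along the lane
- block: fixed aluminium stacking block, 100 mm long (its x), 40 mm wide (its y), 40 mm tall. Origin at the centre of its underside, z up. A centred plate overhangs its top by 5 mm each side and 10 mm each end; stacked plates lie with centres 42.5, 47.5, 52.5 and 57.5 mm above the bench
- bar: dark square steel bar used as a weight, 80 x 32 x 32 mm, about 0.6 kg. Origin at its centre; x along its length; any of the four long faces may be down. It starts lying lengthwise on the block's top
- mat: fixed flat black rubber mat, 270 mm long (its x), 140 mm wide (its y), 3 mm thick. Origin at the centre of its underside. It has room for the jar at one end and the bar at the other
- jar: squat white lidded jar, 64 mm across, 66 mm tall, about 0.25 kg. Origin at the centre of its underside, z up. It starts standing on the bench in front of the rack's open edge
- stopper: tapered black rubber stopper, 34 mm across, 28 mm tall; a bystander, to be left alone
- dish: closed flat glass dish, 86 mm across, 17 mm tall; a bystander, to be left alone
- spatula: steel lab spatula lying flat, about 170 mm long; a bystander, to be left alone
- cup: amber filter cup, 72 mm across, 95 mm tall; a bystander, to be left alone

How it is judged (in metres and radians):
On the way, in this order (a step that is already met when the one before it is completed fails the run):
1. the jar stands and the bar lies on the mat (x of jar in the frame of mat between -0.12 and 0.12 m and y of jar in the frame of mat between -0.055 and 0.055 m and angle between jar's own z axis and vertical below 0.1 rad and height (world z) of jar below 0.012 m and x of bar in the frame of mat between -0.125 and 0.125 m and y of bar in the frame of mat between -0.06 and 0.06 m and height (world z) of bar below 0.03 m), for 0.2 s.
2. every plate lies stacked on the block (horizontal distance between each of plate_a, plate_b, plate_c, plate_d and block below 0.015 m and angle between the x axis of each of plate_a, plate_b, plate_c, plate_d and the x axis of block, either way round below 0.15 rad and angle between the z axis of each of plate_a, plate_b, plate_c, plate_d and the z axis of block, either way round below 0.05 rad and z of plate_a in the frame of block between 0.039 and 0.062 m and linear speed of each of plate_a, plate_b, plate_c, plate_d below 0.02 m/s and z of plate_b in the frame of block between 0.039 and 0.062 m and z of plate_c in the frame of block between 0.039 and 0.062 m and z of plate_d in the frame of block between 0.039 and 0.062 m), for 0.2 s.
3. the bar lies on top of the stack (all of step 2 and horizontal distance between bar and block below 0.02 m and angle between the x axis of bar and the x axis of block, either way round below 0.2 rad and linear speed of bar below 0.02 m/s and height (world z) of bar between 0.067 and 0.083 m), for 0.2 s.
At the end, for the whole second after the job is handed in: The jar stands upright on the mat; every plate present lies flat on the block or on another plate, centred within 15 mm and along the block within 0.15 rad; the bar lies on the topmost plate, centred within 20 mm and along the block within 0.2 rad; all at rest (all of step 3 and x of jar in the frame of mat between -0.12 and 0.12 m and y of jar in the frame of mat between -0.055 and 0.055 m and angle between jar's own z axis and vertical below 0.1 rad and height (world z) of jar below 0.012 m); the robot touches nothing.
It fails at once if a bystander is moved more than 3 cm (distance of any of stopper, dish, spatula, cup from where it was at the start of the episode above 0.03 m).
Of plate_a, plate_b, plate_c, plate_d only 3 to 4 are there at a start; the rules pass over those that are not, and their reading is None.
At some moment in a run one of jar, bar may be knocked a few centimetres aside while the robot is not near it.
Once in a run the grip may slacken for a moment while it holds something.
It also fails if it takes over 210 s, if anything falls off the work surface, if the arm or the gripper's body presses on something with over 40 N, if the wrist force passes 120 N, or if a joint passes its speed limit or range.

ROBOT

A 6-joint arm with a two-finger parallel gripper is mounted at the origin on the work surface. World frame = base frame: x ahead of the robot, y to its left, z up, the work surface at z = 0. Lengths are in mm, angles in rad, forces in N, time in s.
With the tool pointing down it reaches from about 375 to 750 mm from the base axis. Payload 9 kg.
Tool frame: the origin (TCP) lies on the centre line of the jaws, within the pads' length; the fingertips stand 19 mm ahead of it and the grasp point (between the pads) is the TCP; z points along the fingers, x is the direction in which the jaws open and shut, and the axes are right-handed (so a half turn about z gives the same grasp; the last joint's range is limited). The gripper opens to 85 mm and grips with 20 to 120 N. Pads are 22 mm wide; open, the fingers measure 114 mm over their backs; the gripper's body (76 mm by 85 mm) begins 54 mm behind the grasp point. The pads swing forward as they close: fully open they stand 13 mm farther back than shut.
Start: joints at [-1.459, 0.104, 0.097, 1.564, 0, 1.353], TCP at [194.323, -567.693, 227.231] pointing down, gripper open.
Joint ranges: [-2.99, 2.99], [-0.84, 1.86], [-1.1, 1.16], [-1.84, 2.11], [-1.51, 1.56], [-3.14, 3.14]. Speed limits (rad/s): [2.22, 2.22, 2.57, 3.14, 3.14, 3.14].

INTERFACE

Orientations are given as a unit quaternion [w, x, y, z].
In Python, from bench import * gives the robot as it stands. Calls block until the motion is done:
- move_pose(position, orientation): joint-space move of the TCP to a pose.
- move_straight(position, attitude=None, speed=150, max_force=None): straight line of the TCP; attitude=None keeps the orientation; speed is the mean speed in mm/s. With max_force (N) it stops when the force on the tool has changed by that much, and returns True; else False.
- movej(angles): joint-space move.
- grip(opening, grip_force=None): finger opening in mm; grip_force is the grip in N (None keeps the last); returns when the fingers have stopped.
- wait(seconds).
- solve_ik(position, orientation): joint angles nearest the present ones, or None.
- sense(): the state.
- get_image(name): name is "side" or "top"; returns a dict with "img" (420x560x3 uint8, red, green, blue), "range_z" (420x560 float32, mm along the optical axis (not along the pixel's ray), 0 where there is no reading), "fovy" (degrees; the focal length in pixels is half the picture's height over the tangent of half this angle, whatever the lens; pixels are square), "cx", "cy" (the principal point, pixels), "origin" and "attitude" of the camera in the world. Camera axes: x right, y down, z forward; pixel columns grow to the right and rows downward; lengths in mm; the calibration is good to about 2 mm. A picture is of the moment at which its call begins.
A pose or a line that the arm cannot do raises MotionError and nothing moves.
- job_done(): hands the job in, once; it reports no verdict.
Trained networks look in a picture, given as the dict that the camera call returned (one of the last four; its "shot" number tells which), for a name from the list of things; names that differ only in an ending like _2 or _b are one class to them, and where a whole thing is asked for, a point or a joint stands for the part that bears it (a point fixed in the world has none). Each returns a list of dicts, best first, with "confidence" (0 to 1); they miss things now and then, are a little off and sometimes report something else, mostly with a low value. They report only what shows in the picture. A call takes as long as a camera call.
- outline_of(picture, name): "pixels" (420x560 bool, what is visible of it) and "box" ([left, top, right, bottom] in pixels, round what is visible of it).
- mark_of(picture, name): "xy" ([column, row] in pixels: a listed point, or the origin of a listed thing).
The state is a dict: "time_s": time; "qpos": joint angles; "dq": joint speeds; "joint_torque": joint torques, N m; "tcp_pos": TCP position; "orientation": TCP orientation; "force": force on the tool from outside, world axes, zero at the start; "moment": the same for the moment, N m; "finger_gap": finger opening in mm.
Only numpy, scipy, OpenCV 4.12 (cv2) and the standard library are available. Lean on these libraries where they do the work, as an engineer would, in place of code of your own. Each camera call takes 0.05 s, during which the arm holds its last target. There are 200 camera calls.

## Working session

There is one attempt and no reset: what is moved stays moved. The work goes in short steps, each a Python script; the robot and the scene stay as the last script left them, time stands still between calls to the robot, and variables do not carry over. Pictures are saved under pics/ and viewed, about 12 in all and at most 16, crops included, and the job is handed in when it is done.

```bash
mkdir -p pics; ls
cat > h.py <<'E'
from bench import *
import numpy as np, cv2
from scipy.spatial.transform import Rotation as R
def rot(q): return R.from_quat([q[1],q[2],q[3],q[0]])
def cloud(p):
    h,w=p["range_z"].shape; f=h/2/np.tan(np.radians(p["fovy"])/2)
    u,v=np.meshgrid(np.arange(w),np.arange(h)); z=p["range_z"].astype(float)
    c=np.stack([(u-p["cx"])/f*z,(v-p["cy"])/f*z,z],-1)
    W=rot(p["attitude"]).apply(c.reshape(-1,3)).reshape(h,w,3)+np.array(p["origin"])
    W[z<=0]=np.nan; return W
def top_rect(p,W,name,zmin=None,k=0):
    o=outline_of(p,name)
    return o
def down(yaw): # jaws open along direction yaw (world), tool z down
    X=np.array([np.cos(yaw),np.sin(yaw),0]);Z=np.array([0,0,-1.]);Y=np.cross(Z,X)
    q=R.from_matrix(np.stack([X,Y,Z],1)).as_quat(); return [q[3],q[0],q[1],q[2]]
def save(p,n): cv2.imwrite("pics/"+n,p["img"][...,::-1])
E
python3 - <<'E'
from h import *
for n in ("top","side"):
    p=get_image(n); save(p,n+"1.png"); print(n,p["origin"],p["attitude"],p["fovy"],p["cx"],p["cy"])
    W=cloud(p)
    for name in ["rack","plate_a","block","bar","mat","jar","stopper","dish","spatula","cup"]:
        for o in outline_of(p,name):
            if o["confidence"]<.3: continue
            P=W[o["pixels"]]; P=P[~np.isnan(P[:,0])]
            zt=np.percentile(P[:,2],95) if len(P) else np.nan
            T=P[P[:,2]>zt-6]
            r=cv2.minAreaRect(T[:,:2].astype(np.float32)) if len(T)>5 else None
            print(name,round(o["confidence"],2),o["box"],len(P),"ztop %.0f"%zt,np.round(r[0]) if r else '',np.round(r[1]) if r else '',r and round(r[2],1))
E
```

```text
pics
top [ 405.0514133    61.18980489 1412.07620693] [-0.03010454  0.70858974 -0.70364579  0.04332327] 44.84413003764736 289.7592276171557 214.2683905959693
rack 0.62 [180.1, 146.4, 291.8, 215.9] 3783 ztop 56 [644. 183.] [276. 165.] 85.8
plate_a 0.6 [214.7, 159.3, 233.0, 200.8] 705 ztop 54 [641. 215.] [ 47. 115.] 84.1
plate_a 0.6 [188.2, 154.0, 208.1, 198.1] 855 ztop 54 [653. 281.] [ 52. 124.] 87.1
block 0.47 [343.2, 185.2, 364.2, 217.2] 195 ztop 44 [ 579. -138.] [91. 41.] 8.2
bar 0.95 [343.6, 180.6, 366.6, 214.6] 410 ztop 76 [ 589. -136.] [79. 33.] 21.3
bar 0.36 [364.0, 259.1, 383.5, 325.1] 946 ztop 20 [ 301. -197.] [83. 18.] 2.9
bar 0.3 [423.1, 182.3, 477.3, 284.7] 4816 ztop 8 [ 510. -407.] [142. 273.] 85.8
jar 0.94 [189.8, 207.8, 216.5, 240.7] 452 ztop 69 [518. 266.] [54. 53.] 0.8
jar 0.32 [213.2, 158.1, 234.9, 201.5] 846 ztop 54 [643. 214.] [ 53. 122.] 86.8
stopper 0.67 [319.4, 148.0, 332.6, 159.9] 100 ztop 33 [724. -64.] [28. 30.] 44.3
dish 0.83 [390.8, 130.6, 422.4, 160.7] 765 ztop 21 [ 751. -290.] [81. 84.] 21.5
spatula 0.69 [360.8, 260.7, 384.1, 324.3] 973 ztop 20 [ 301. -197
[... 752 characters left out ...]
6, 215.9, 268.5, 229.9] 560 ztop 51 [632.  80.] [ 50. 119.] 86.7
bar 0.96 [259.6, 168.9, 291.1, 186.5] 429 ztop 73 [ 589. -136.] [77. 35.] 22.5
mat 0.88 [270.3, 151.3, 353.4, 168.7] 1414 ztop 5 [ 509. -410.] [148. 274.] 85.8
jar 0.86 [262.9, 264.1, 296.0, 309.2] 1252 ztop 67 [517. 266.] [52. 55.] 28.1
jar 0.7 [157.9, 210.4, 279.9, 321.2] 6107 ztop 53 [643. 181.] [282. 166.] 85.7
dish 0.79 [221.9, 158.7, 247.7, 173.3] 373 ztop 18 [ 750. -291.] [84. 82.] 55.2
spatula 0.77 [331.9, 188.4, 394.3, 199.5] 611 ztop 19 [ 299. -196.] [82. 19.] 0.3
cup 0.64 [214.0, 338.6, 265.0, 417.4] 3121 ztop 94 [533. 481.] [69. 70.] 51.9
cup 0.44 [215.5, 214.4, 270.8, 230.5] 601 ztop 51 [633.  83.] [ 57. 120.] 85.7
```

View pics/top1.png

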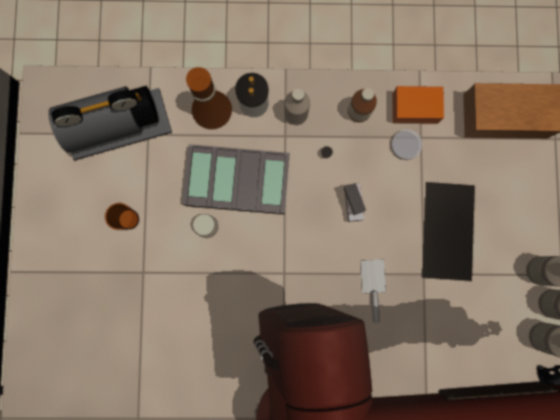

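View pics/side1.png

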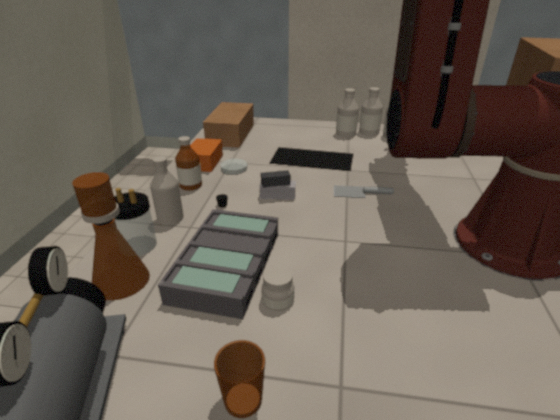

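Three plates are present, in the lanes at y = 99, 33 and -99. In the top view they sit at about columns 200, 225 and 272, row 180. The jar is at (204,225), the bar on the block at (354,200), and the mat at (449,231). I'll clear the jar first.

```bash
cat >> h.py <<'E'
def go(pos,yaw,straight=False,**k):
    q0=np.array(sense()["qpos"]); best=None
    for y in (yaw,yaw+np.pi):
        j=solve_ik(list(pos),down(y))
        if j is not None:
            c=abs(j[5]-q0[5])
            if best is None or c<best[0]: best=(c,y)
    if best is None: raise RuntimeError("no ik %s"%pos)
    return move_straight(list(pos),down(best[1]),**k) if straight else move_pose(list(pos),down(best[1]))
def line(pos,**k): return move_straight([float(v) for v in pos],**k)
def st(t=""):
    s=sense(); print(t,"t=%.1f"%s["time_s"],"tcp",np.round(s["tcp_pos"],1),"gap %.1f"%s["finger_gap"],"F",np.round(s["force"],1))
def find(cam,name,dz=6,crop=None,minc=.3):
    p=get_image(cam); W=cloud(p); out=[]
    for o in outline_of(p,name):
        if o["confidence"]<minc: continue
        P=W[o["pixels"]]; P=P[~np.isnan(P[:,0])]
        if len(P)<20: continue
        zt=np.percentile(P[:,2],90); T=P[P[:,2]>zt-dz]
        r=cv2.minAreaRect(T[:,:2].astype(np.float32))
        (a,b),an=r[1],r[2]
        if b>a: an+=90;a,b=b,a
        print(cam,name,"%.2f"%o["confidence"],"c",np.round(r[0],1),"size %.0f %.0f"%(a,b),"long axis %.1f"%((an+90)%180-90),"ztop %.0f"%zt,"n",len(T))
    return p
RY=np.radians(85.8)
E
python3 - <<'E'
from h import *
go([517,266,180],RY); grip(85,40)
line([517,266,42],speed=200); st("at jar")
grip(50,40); st("grip")
line([517,266,170],speed=200); st("lift")
go([506,-475,170],RY); st()
print(line([506,-475,46],speed=150,max_force=6)); st("down")
E
```

```text
at jar t=5.3 tcp [517.8 266.2  43.2] gap 84.6 F [0.3 0.3 0.3]
grip t=5.7 tcp [518.  266.1  43.6] gap 55.0 F [ 0.  -1.8  4.9]
lift t=6.5 tcp [516.3 265.9 168.5] gap 54.9 F [ 0.5 -0.5 -2.8]
 t=9.1 tcp [ 506.7 -474.1  170.1] gap 55.0 F [-0.7 -0.7 -2.7]
True
down t=9.9 tcp [ 505.1 -473.2   46. ] gap 54.7 F [ 1.6 -0.4  1. ]
```

Run:
```python
from h import *
grip(85); line([506,-475,170],speed=250)
find("side","jar"); find("side","bar"); 
p=find("top","bar"); st()
```

```text
side jar 0.74 c [ 501.5 -470.5] size 55 52 long axis -75.4 ztop 70 n 96
top bar 0.58 c [ 589.  -135.7] size 80 31 long axis 20.1 ztop 75 n 302
 t=11.2 tcp [ 505.6 -474.5  168.8] gap 85.2 F [-0.5  0.4 -0.5]
```

Run:
```python
from h import *
Y=np.radians(111.5)
go([589,-136,180],Y); grip(60,60)
line([589,-136,65],speed=200); grip(20,60); st("grip")
line([589,-136,150],speed=200); st("lift")
go([513,-345,120],RY); st()
print(line([513,-345,27],speed=120,max_force=8)); st("down")
grip(60); line([513,-345,170],speed=250)
go([480,0,260],RY)
find("top","jar"); find("top","bar"); p=find("top","block"); find("side","block"); find("top","mat",dz=4); st(); save(p,"top2.png")
```

```text
grip t=14.1 tcp [ 591.  -136.6   68.8] gap 19.9 F [-2.9  2.4 16.9]
lift t=14.7 tcp [ 589.2 -136.1  150.1] gap 20.1 F [-0.3  0.  -1.3]
 t=15.6 tcp [ 513.3 -343.9  119.7] gap 20.3 F [0.2 0.2 0.7]
False
down t=16.5 tcp [ 513.5 -345.4   28. ] gap 19.8 F [-0.1 -0.3  0.6]
top jar 0.91 c [ 501.5 -469.6] size 53 53 long axis -13.3 ztop 72 n 292
top jar 0.67 c [ 751.7 -291.1] size 84 83 long axis 76.4 ztop 20 n 580
side block 0.85 c [ 581.4 -129.7] size 96 35 long axis 13.5 ztop 39 n 112
top mat 0.70 c [ 510.1 -405.4] size 271 142 long axis -3.6 ztop 7 n 2417
 t=19.6 tcp [ 4.8e+02 -1.0e-01  2.6e+02] gap 60.1 F [-0.  -0.1 -0.5]
```

View pics/top2.png

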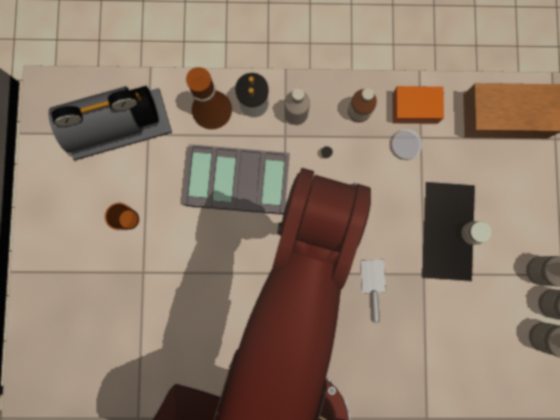

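The mat's long side runs along world x. I misread that, so the jar is too near the mat's edge and must be moved. The bar grip closed to 20 mm, so it missed. I'll look with the arm out of the way.

Run:
```python
from h import *
go([380,330,260],RY)
p=find("top","bar"); find("top","block"); find("side","block"); s=find("side","bar"); st(); 
c=np.vstack([cv2.resize(p["img"][150:290,300:500],(800,280*2))[:300*2]])
cv2.imwrite("pics/c3.png",c[...,::-1])
cv2.imwrite("pics/s3.png",cv2.resize(s["img"][130:230,200:400],(800,400))[...,::-1])
```

```text
top bar 0.68 c [ 589.  -134.9] size 79 33 long axis 19.9 ztop 75 n 308
top block 0.54 c [ 583.  -138.3] size 98 40 long axis 6.8 ztop 43 n 118
side block 0.66 c [ 577.3 -129.3] size 104 44 long axis 25.7 ztop 40 n 131
side bar 0.90 c [ 587.6 -134.9] size 79 36 long axis 15.0 ztop 72 n 182
 t=21.3 tcp [380.3 329.7 260. ] gap 60.0 F [-0.1 -0.6 -0.4]
```

View pics/c3.png

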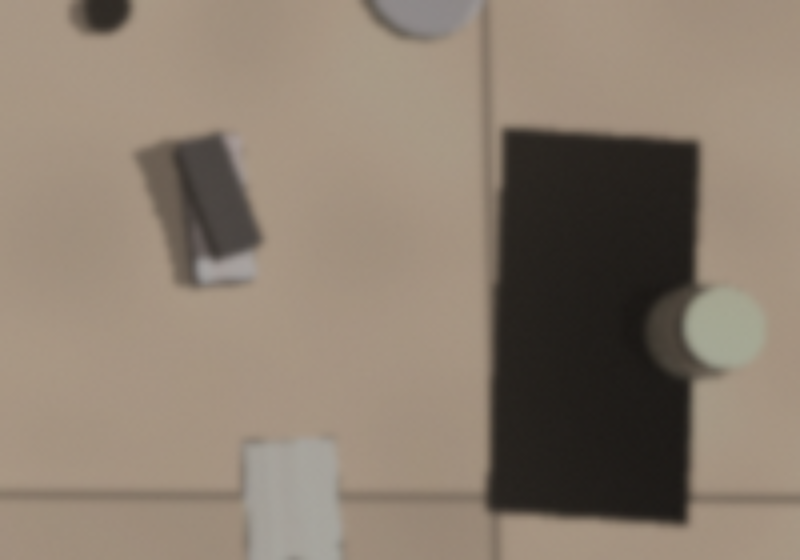

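Run:
```python
from h import *
Y=np.radians(110)
go([588.5,-135.5,180],Y); grip(70,60)
print(line([588.5,-135.5,62],speed=100,max_force=8)); wait(.3); st("down"); print(rot(sense()["orientation"]).as_matrix().round(2))
s=get_image("side"); cv2.imwrite("pics/s4.png",cv2.resize(s["img"][110:230,180:360],(800,533))[...,::-1])
for g in (50,40,34): grip(g,30); wait(.2); st(g)
```

```text
False
down t=25.0 tcp [ 588.6 -135.6   62.3] gap 69.7 F [ 0.4 -0.1  0.2]
[[-0.34  0.94  0.  ]
 [ 0.94  0.34 -0.  ]
 [-0.    0.   -1.  ]]
50 t=25.6 tcp [ 588.5 -135.5   62. ] gap 50.2 F [-0.8  0.   0.1]
40 t=26.1 tcp [ 588.5 -135.5   62. ] gap 40.4 F [0.1 1.3 1. ]
34 t=26.5 tcp [ 588.5 -135.5   62. ] gap 34.2 F [ 0.1 -0.3 -0.2]
```

View pics/s4.png

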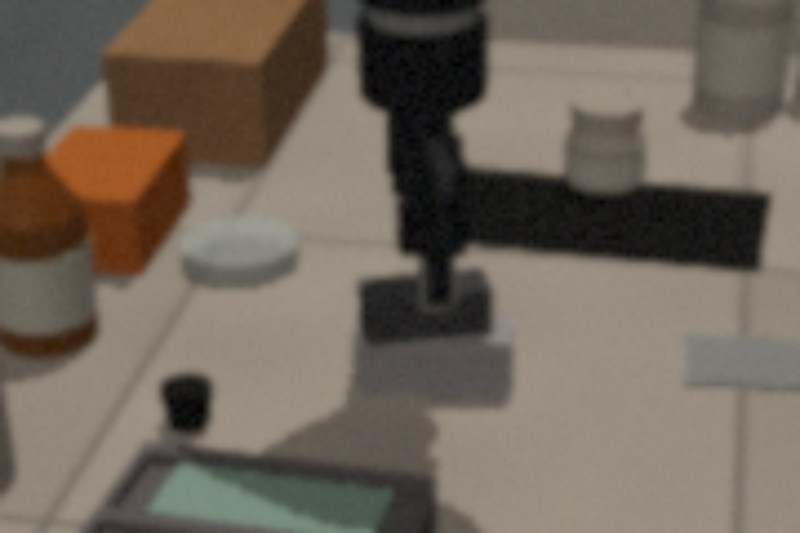

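The fingers straddle the bar (around pixel 435,290 in the crop), so I'll keep closing in small steps.

Run:
```python
from h import *
for g in (31,28,24): grip(g,40); wait(.2); st(g)
line([588.5,-135.5,100],speed=60); wait(.2); st("lift")
s=get_image("side"); cv2.imwrite("pics/s5.png",cv2.resize(s["img"][110:230,180:360],(800,533))[...,::-1])
```

```text
31 t=26.9 tcp [ 588.6 -135.6   62.2] gap 31.1 F [ 0.1 -0.9  2.2]
28 t=27.4 tcp [ 588.6 -135.6   62.3] gap 30.4 F [-2.3 -1.3  6. ]
24 t=27.8 tcp [ 588.6 -135.6   62.3] gap 30.3 F [-1.5 -1.   5. ]
lift t=28.8 tcp [ 588.2 -135.4   99.5] gap 30.4 F [-0.6 -0.1 -6. ]
```

View pics/s5.png

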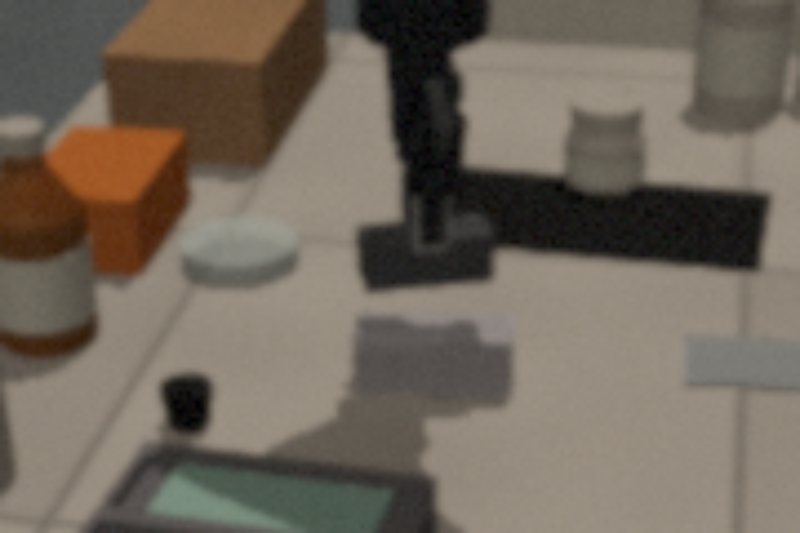

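Run:
```python
from h import *
line([588.5,-135.5,140],speed=150)
go([442,-402,120],RY); wait(.2); st("over")
print(line([442,-402,21],speed=80,max_force=6)); st("down"); grip(60)
line([442,-402,170],speed=250)
go([502,-470,170],RY); grip(85,40); line([502,-470,46],speed=150); grip(50,40); st("jar")
line([502,-470,75],speed=120); go([575,-410,75],RY,True,speed=120)
print(line([575,-410,40],speed=80,max_force=6)); st("down"); grip(85); line([575,-410,170],speed=250)
go([400,330,260],RY)
find("top","jar"); find("side","jar"); s=find("side","bar"); p=find("top","bar"); find("top","block"); find("side","block"); st(); 
c=np.vstack([cv2.resize(p["img"][150:290,300:500],(800,560))])
cv2.imwrite("pics/c6.png",c[...,::-1])
# block & rack top from raw clouds
for n in ("top","side"):
    W=cloud(p if n=="top" else s); 
    m=(abs(W[...,0]-580)<75)&(abs(W[...,1]+133)<70)&(W[...,2]>30)&(W[...,2]<48)
    r=cv2.minAreaRect(W[m][:,:2].astype(np.float32)); print(n,"block",r,m.sum(),W[m].mean(0).round(1))
    m=(abs(W[...,0]-644)<120)&(abs(W[...,1]-182)<170)&(W[...,2]>42)&(W[...,2]<62)
    r=cv2.minAreaRect(W[m][:,:2].astype(np.float32)); print(n,"rack",r,m.sum())
```

```text
over t=30.6 tcp [ 442.9 -401.1  120.1] gap 30.1 F [ 0.6  0.2 -6. ]
True
down t=31.7 tcp [ 441.6 -401.5   25.3] gap 30.5 F [-0.7  0.6  5.8]
jar t=35.0 tcp [ 502.5 -470.9   47.6] gap 54.7 F [-0.4 -0.2  6.8]
True
down t=36.7 tcp [ 574.4 -410.2   45.6] gap 54.7 F [ 0.6  0.2 -2.6]
top jar 0.90 c [ 574.5 -407.7] size 54 53 long axis -9.8 ztop 72 n 297
side jar 0.75 c [ 572.2 -405.1] size 51 47 long axis 4.3 ztop 69 n 98
side bar 0.62 c [449.3 -30.4] size 779 69 long axis 89.6 ztop 36 n 113
top bar 0.77 c [ 441.8 -400. ] size 80 33 long axis -4.4 ztop 38 n 283
top block 0.65 c [ 584.  -138.9] size 100 41 long axis 6.6 ztop 43 n 439
side block 0.55 c [ 582.6 -140.8] size 98 47 long axis 6.9 ztop 40 n 262
 t=41.0 tcp [400. 330. 260.] gap 85.1 F [ 0.4 -0.5  0.9]
top block ((584.1459350585938, -138.6239776611328), (100.83903503417969, 41.18088912963867), 7.051060676574707) 548 [ 583.4 -138.7   39.8]
top rack ((644.2734375, 183.066162109375), (276.5894470214844, 166.46157836914062), 85.60934448242188) 5813
side block ((582.7530517578125, -140.12249755859375), (98.95907592773438, 45.51847457885742), 6.8768815994262695) 354 [ 580.8 -135.2   38.4]
side rack ((642.907470703125, 180.79124450683594), (280.5369567871094, 166.7256622314453), 85.57694244384766) 6901
```

View pics/c6.png

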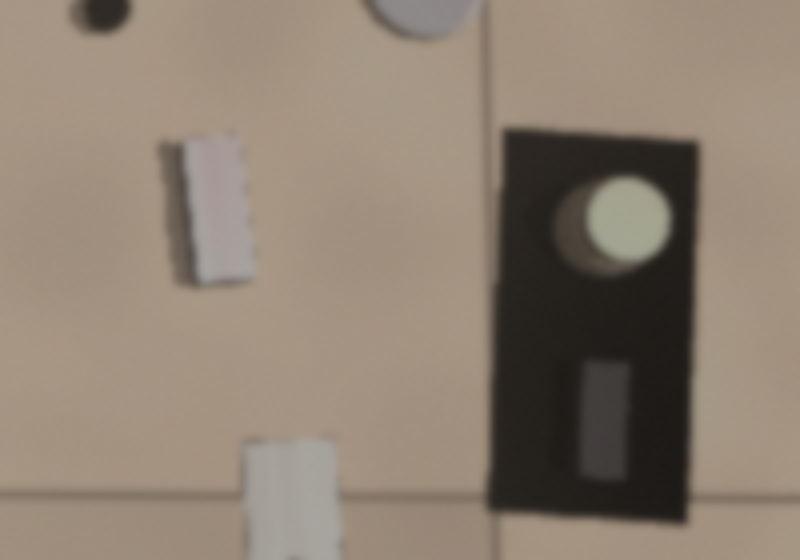

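The jar is upright near the mat's top end (crop 628,218) and the bar lies at (605,420). The block is bare at (218,210). Next I'll drag the first plate.

```bash
cat >> h.py <<'E'
RC=np.array([644.,182.]); ra=np.radians(-4.4); RX=np.array([np.cos(ra),np.sin(ra)]); RYv=np.array([-RX[1],RX[0]]); RJ=ra+np.pi/2
BC=np.array([583.5,-139.3]); ba=np.radians(7.0); BX=np.array([np.cos(ba),np.sin(ba)])
def rk(x,y,z): return [*(RC+x*RX+y*RYv),z]
def plate_x(cam,lane):
    p=get_image(cam); best=None
    for o in outline_of(p,"plate_a"):
        W=cloud(p); P=W[o["pixels"]]; P=P[~np.isnan(P[:,0])]; P=P[(P[:,2]>44)&(P[:,2]<60)]
        if len(P)<50: continue
        L=(P[:,:2]-RC)@np.stack([RX,RYv],1); 
        if abs(np.median(L[:,1])-lane)<20 and o["confidence"]>.2:
            lo,hi=np.percentile(L[:,0],[1,99]); print(cam,"%.2f"%o["confidence"],"x %.1f..%.1f y %.1f..%.1f"%(lo,hi,*np.percentile(L[:,1],[1,99])))
    return p
def drag(lane,x0,dist,press=2.):
    go(rk(x0,lane,110),RJ); grip(0,40)
    hit=line(rk(x0,lane,62),speed=40,max_force=6); z=sense()["tcp_pos"][2]; st("press %s"%hit)
    line(rk(x0-dist,lane,z-press),speed=60); st("dragged")
    line(rk(x0-dist,lane,110),speed=150)
E
python3 - <<'E'
from h import *
plate_x("side",-99); plate_x("top",-99)
drag(-99,16,65)
go(rk(-90,-99,200),RJ)
go([400,330,260],RJ)
plate_x("side",-99); p=plate_x("top",-99); st()
E
```

```text
top 0.59 x -60.8..55.8 y -122.9..-74.6
press False t=44.8 tcp [652.6  82.   62.4] gap -0.1 F [ 0.5 -0.1 -0.6]
dragged t=46.0 tcp [587.9  87.   60.5] gap 0.1 F [-0.6 -0.3 -0.6]
side 0.62 x -63.1..55.8 y -127.2..-72.4
top 0.62 x -61.0..56.6 y -123.0..-74.4
 t=48.3 tcp [400.7 329.2 259.5] gap -0.2 F [ 0.7  0.7 -0.8]
```

```bash
sed -i 's/lane,62),speed=40,max_force=6/lane,40),speed=25,max_force=6/' h.py
python3 - <<'E'
from h import *
drag(-99,16,65)
go([400,330,260],RJ)
plate_x("side",-99); p=plate_x("top",-99); st()
E
```

```text
press True t=52.2 tcp [652.5  82.   46. ] gap 0.2 F [-0.6 -0.6  4.3]
dragged t=53.4 tcp [589.  87.  46.] gap -0.0 F [ 0.5  0.5 10.8]
side 0.75 x -126.5..-7.5 y -127.1..-74.1
top 0.96 x -124.7..-6.7 y -123.4..-74.3
 t=55.5 tcp [400.4 329.3 259.3] gap -0.0 F [-0.6 -0.5  1.1]
```

The shut fingertips actually touch about 4 mm behind the TCP, not 19 mm ahead. That explains the missed bar, so I'll grip plates with the TCP about 13 mm below the glass.

```bash
cat >> h.py <<'E'
def pick(lane,cx,gx=-99.5,dz=13.5):
    go(rk(gx,lane,110),RJ); grip(78,40)
    hit=line(rk(gx,lane,47.5-dz),speed=80,max_force=6); z=sense()["tcp_pos"][2]; st("pick down %s"%hit)
    grip(40,40); wait(.2); st("gripped")
    line(rk(gx,lane,47.5-dz+55),speed=80); wait(.2); st("lifted")
def place(n,d,dz=13.5,zc=47.5):
    q=[*(BC-d*BX),130]; go(q,ba+np.pi/2); wait(.2); st("over")
    hit=line([*q[:2],42.5+5*n-dz-3],speed=50,max_force=4); st("place %s"%hit)
def release(d):
    z=sense()["tcp_pos"][2]; grip(64); line([*(BC-d*BX),150],speed=120)
E
python3 - <<'E'
from h import *
pick(-99,-66.5)
s=get_image("side"); cv2.imwrite("pics/s7.png",cv2.resize(s["img"][90:290,160:400],(720,600))[...,::-1])
E
```

```text
pick down False t=58.5 tcp [537.7  90.9  34.7] gap 77.8 F [ 0.2  0.2 -0.2]
gripped t=59.1 tcp [537.6  90.9  34.6] gap 48.5 F [-1.5  0.6  5.4]
lifted t=60.1 tcp [536.8  90.9  88.4] gap 48.7 F [-0.2 -0.1 -0.2]
```

View pics/s7.png

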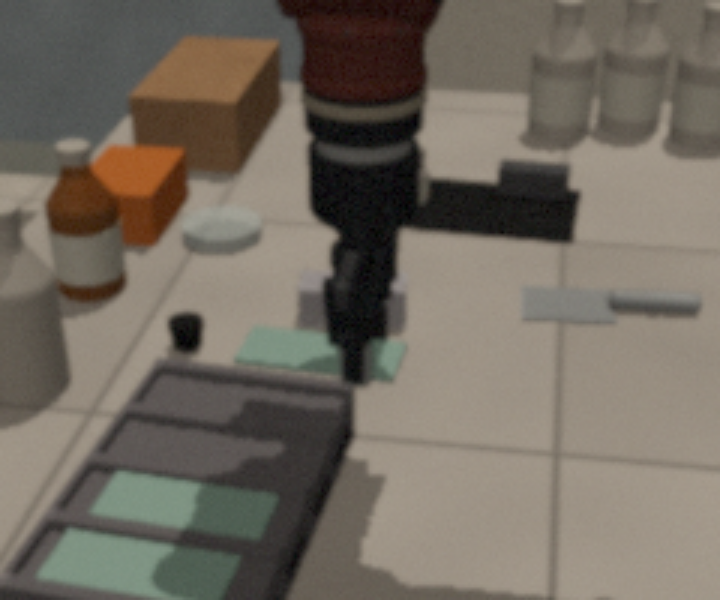

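The plate is held level (crop 320,352). Now placing it.

```bash
cat >> h.py <<'E'
def stack(cam):
    p=get_image(cam); W=cloud(p); D=(W[...,:2]-BC)@np.stack([BX,[-BX[1],BX[0]]],1)
    m=(abs(D[...,0])<80)&(abs(D[...,1])<50)&(W[...,2]>30)&(W[...,2]<66)
    zt=np.percentile(W[...,2][m],80); m&=abs(W[...,2]-zt)<3.5
    r=cv2.minAreaRect(D[m].astype(np.float32)); print(cam,"stack off",np.round(r[0],1),np.round(r[1],1),"ang %.1f"%r[2],"z %.1f"%zt)
    return p
E
python3 - <<'E'
from h import *
place(0,33); release(33); st("rel")
go([400,330,260],RJ); stack("top"); p=stack("side"); plate_x("top",33); find("top","bar"); find("top","jar"); st()
E
```

```text
over t=61.3 tcp [ 550.8 -141.9  129.8] gap 48.6 F [ 0.1  0.2 -1.2]
place True t=63.2 tcp [ 550.7 -143.3   29.8] gap 48.8 F [-0.9 -0.2  4.6]
rel t=64.6 tcp [ 550.3 -143.1  149. ] gap 64.0 F [ 0.8 -0.7 -0.2]
top stack off [-0.2  0.9] [ 50.4 118.9] ang 89.8 z 47.1
side stack off [-1.6  0.2] [ 55.2 119.4] ang 89.4 z 45.6
top 0.57 x -61.7..53.8 y 9.3..58.1
top bar 0.87 c [ 426.1 -452.1] size 79 34 long axis -3.1 ztop 38 n 295
top jar 0.56 c [ 573.7 -407.6] size 55 54 long axis 13.2 ztop 72 n 308
 t=66.9 tcp [400.2 329.8 259.9] gap 64.0 F [-0.1  0.7  0.5]
```

The first plate is within 2 mm of centre. The bar was knocked aside to (426,-452), which I'll deal with at the end. On to the next two plates.

Run:
```python
from h import *
drag(33,16,67)
go([400,-60,260],RJ); plate_x("side",33); plate_x("top",33); st()
```

```text
press True t=71.0 tcp [662.6 213.7  46. ] gap 0.3 F [ 0.4 -0.4  4.6]
dragged t=72.2 tcp [597.1 219.   46. ] gap -0.2 F [ 0.4 -0.2 10.5]
side 0.57 x -131.0..-13.0 y 7.6..57.6
top 0.90 x -129.0..-12.1 y 9.3..58.5
 t=74.4 tcp [400.2 -59.6 259.6] gap -0.5 F [ 0.1 -0.7  0.3]
```

Run:
```python
from h import *
pick(33,-71.3)
if sense()["finger_gap"]>45:
    place(1,28); release(28); st("rel")
go([400,330,260],RJ); stack("top"); p=stack("side"); plate_x("top",99); st()
```

```text
pick down False t=77.6 tcp [547.9 222.6  34.7] gap 78.0 F [ 0.5  0.2 -0.2]
gripped t=78.1 tcp [547.7 222.6  34.6] gap 48.4 F [-1.  -0.3  6.2]
lifted t=79.2 tcp [546.9 222.4  88.4] gap 48.4 F [ 0.5  0.4 -0.4]
over t=80.8 tcp [ 555.9 -141.7  129.9] gap 48.5 F [-0.1 -0.3 -1.2]
place True t=82.4 tcp [ 555.7 -142.7   36.5] gap 48.3 F [ 1.1 -0.9  1.8]
rel t=83.8 tcp [ 555.2 -142.5  149. ] gap 64.3 F [ 0.2  0.4 -0.4]
top stack off [0.8 1. ] [119.7  49.9] ang 0.3 z 52.0
side stack off [ 0.3 -0.6] [117.9  55.2] ang 0.9 z 50.5
top 0.69 x -55.8..59.8 y 75.0..124.1
 t=85.9 tcp [400.4 329.5 259.8] gap 64.0 F [-0.1 -0.2  0.5]
```

Run:
```python
from h import *
drag(99,18,73)
go([400,-60,260],RJ); plate_x("side",99); plate_x("top",99); st()
```

```text
press True t=89.9 tcp [669.6 279.4  46. ] gap -0.3 F [ 0.1 -0.8  4.5]
dragged t=91.3 tcp [598.1 285.3  46. ] gap -0.1 F [-0.6  0.2  8.9]
side 0.73 x -130.5..-12.8 y 74.1..123.8
top 0.71 x -127.7..-11.0 y 73.7..125.3
 t=93.7 tcp [400.2 -59.6 259.7] gap 0.1 F [-0.2  0.5  0.5]
```

Run:
```python
from h import *
pick(99,-70.5)
if sense()["finger_gap"]>45:
    place(2,28.5); release(28.5); st("rel")
go([400,330,260],RJ); p=stack("top"); s=stack("side"); find("top","bar"); find("side","bar"); find("top","jar"); st()
cv2.imwrite("pics/c8.png",cv2.resize(p["img"][140:300,170:490],(800,400))[...,::-1])
```

```text
pick down False t=97.0 tcp [552.9 288.5  34.7] gap 77.7 F [ 0.  -0.4 -0.5]
gripped t=97.5 tcp [552.8 288.5  34.7] gap 48.3 F [-0.4 -0.2  6.2]
lifted t=98.6 tcp [552.  288.2  88.3] gap 48.6 F [ 0.7 -0.1 -1.4]
over t=100.4 tcp [ 555.4 -142.   129.9] gap 48.4 F [-0.5  0.3 -0.7]
place True t=102.0 tcp [ 555.1 -142.7   41.5] gap 48.7 F [0.7 0.3 1. ]
rel t=103.3 tcp [ 554.7 -142.6  149. ] gap 64.2 F [-0.7  0.6  0.2]
top stack off [0.3 1.3] [119.8  50.3] ang 0.5 z 56.9
side stack off [-1.5  1.5] [119.5  54.1] ang 0.7 z 55.2
top bar 0.59 c [ 426.2 -452.2] size 79 34 long axis -2.6 ztop 38 n 309
side bar 0.59 c [642.9 180.9] size 281 167 long axis 85.4 ztop 52 n 2574
side bar 0.47 c [ 442.7 -454.8] size 44 36 long axis 2.2 ztop 36 n 66
top jar 0.66 c [ 574.6 -407.7] size 55 54 long axis 13.7 ztop 72 n 298
 t=105.6 tcp [400.1 329.8 260. ] gap 64.1 F [ 0.4 -0.1  0.6]
```

View pics/c8.png

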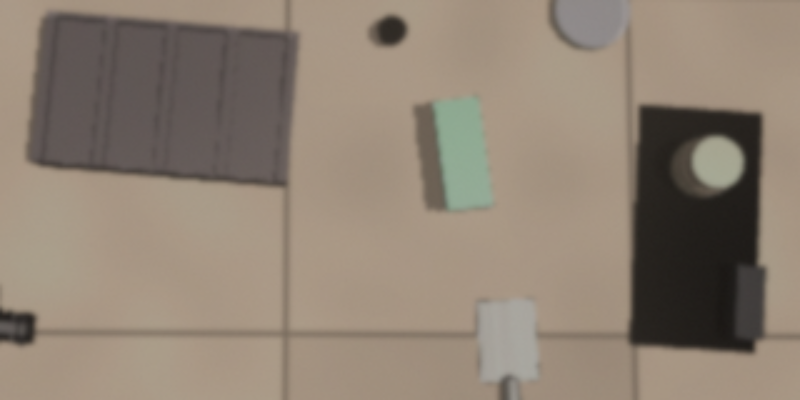

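The stack is clean and the rack is empty. The bar is still on the mat at crop (750,302). Now I'll lay it back.

Run:
```python
from h import *
Y=np.radians(87.2)
go([426.2,-452,150],Y); grip(62,60)
print(line([426.2,-452,12],speed=80,max_force=6)); st("down"); z0=sense()["tcp_pos"][2]
grip(24,60); wait(.2); st("grip"); 
line([426.2,-452,150],speed=120); wait(.2); st("lift")
if sense()["finger_gap"]>25:
    go([*BC,150],ba+np.pi/2); wait(.3); st("over")
    p=get_image("side"); cv2.imwrite("pics/s9.png",cv2.resize(p["img"][60:220,180:400],(800,582))[...,::-1])
```

```text
False
down t=110.5 tcp [ 426.4 -452.3   12.5] gap 62.1 F [-0.3 -0.8 -0.5]
grip t=111.0 tcp [ 426.4 -452.6   12.7] gap 30.8 F [ 0.1 -1.   5.5]
lift t=112.5 tcp [ 426.  -451.7  149.4] gap 30.8 F [ 0.7  0.1 -6.2]
over t=114.2 tcp [ 583.4 -140.   150. ] gap 30.7 F [-0.1 -0.4 -4.7]
```

View pics/s9.png

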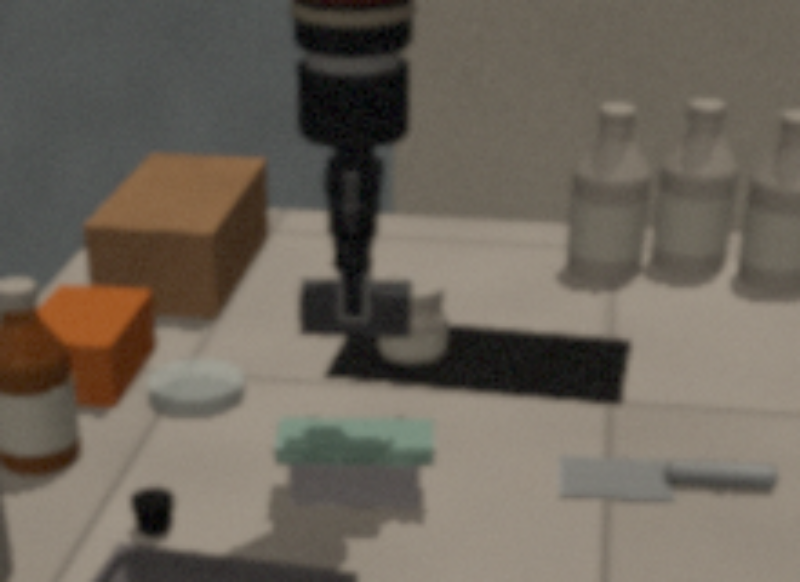

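Run:
```python
from h import *
line([*BC,80],speed=100); print(line([*BC,60],speed=25,max_force=5)); st("place"); 
if 55<sense()["tcp_pos"][2]<72: grip(50); wait(.2); line([*BC,160],speed=80)
go([400,330,260],RJ); wait(.3); p=find("top","bar"); find("side","bar"); find("top","jar"); find("side","jar"); stack("side"); st()
cv2.imwrite("pics/c10.png",cv2.resize(p["img"][140:300,170:490],(800,400))[...,::-1])
```

```text
True
place t=115.7 tcp [ 583.5 -139.3   64.7] gap 30.8 F [1.4 0.3 4.4]
side bar 0.98 c [ 582. -136.] size 76 29 long axis 4.5 ztop 87 n 160
top jar 0.88 c [ 574.9 -408. ] size 55 54 long axis 28.2 ztop 71 n 299
side jar 0.93 c [ 574.1 -409.1] size 54 53 long axis 8.5 ztop 69 n 111
side stack off [-1.4  1.4] [119.5  51.1] ang 0.8 z 56.0
 t=120.2 tcp [400. 330. 260.] gap 49.9 F [-0.3 -0.2 -0.4]
```

View pics/c10.png

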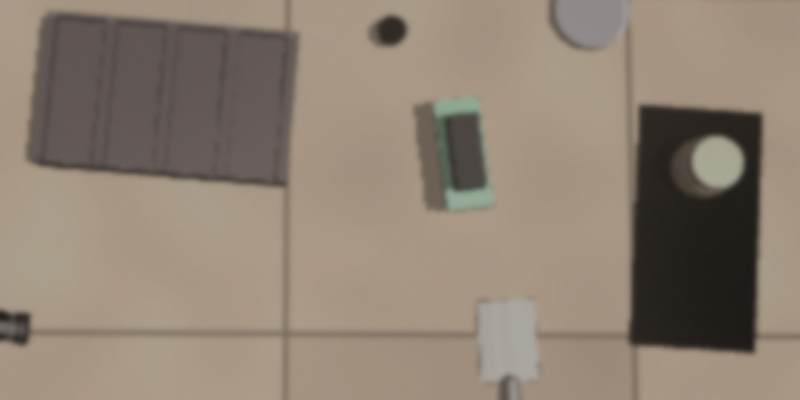

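The bar lies centred on the stack (crop 466,152) and the jar stands on the mat (718,160). Handing in.

```bash
python3 -c "
from bench import *
job_done()"
```

```text
the job is handed in; nothing more can be done
```

The job is handed in at about 120 s of robot time. All three plates (only three were present) are stacked on the block, with the bar back on top and the jar standing on the mat.

**Last checks:**
- **Stack:** it reads about 2 mm off the block's centre and less than 1° off its direction.
- **Bar:** it measures about 4 mm off centre and 2.5° off the block, with its top at 87 mm as expected. These figures come from the side camera only. The network missed the bar in the last top picture, though by eye it sits centred there.
- **Jar:** both cameras place it at about (574, -408) mm, well inside the mat, and it looks upright.
- **Bystanders:** the stopper, dish and spatula look untouched in the pictures. The cup was out of my final crop, and I did not re-measure any of them.

**What went wrong on the way:**
- **Bar grip:** the first grip closed over the top of the bar and missed. The shut fingertips turned out to touch about 4 mm behind the TCP, not 19 mm ahead of it. I lowered the later grips to suit.
- **Mat direction:** I misread which way the mat's long side runs, so the jar first stood too near the edge. I moved it before starting on the plates.
- **Knocked bar:** the bar was pushed about 5 cm aside while on the mat, after that step had been met. I found it again and picked it up from there.

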